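# Rack the stone chisels by blade width

### The job

Put the four stone chisels from the rubber mat back in the wooden bench rack in order of blade width, one to each place: the narrowest next to the rack's blue end board, the widest at the other end. Each must lie down in both its notches, its handle in the wide notch on the robot's side and its blade pointing away. Lay them in without dropping them, and leave the mallet standing where it is.

Things in the scene. Friction and masses are not known exactly. Their poses are not given: they have to be found in the camera images.
- chisel12_grip (a point): narrowest stone chisel, blade 12 mm wide, lying flat on the 4 mm grey-green rubber mat; 0.13 to 0.26 kg. Point on the axis of its octagonal beech handle (28 mm across flats), half-way up, where to grip. x runs from butt to edge, z up. Along x: handle with steel cap -105 to +35 mm, brass ferrule to +48, round shank 11 mm thick to +100, flat 4.4 mm steel blade to its edge at +150. Mass centre 0 to +20.
- chisel24_grip (a point): second narrowest stone chisel, blade 24 mm wide, lying flat on the 4 mm grey-green rubber mat; 0.13 to 0.26 kg. Point on the axis of its octagonal beech handle (28 mm across flats), half-way up, where to grip. x runs from butt to edge, z up. Along x: handle with steel cap -105 to +35 mm, brass ferrule to +48, round shank 11 mm thick to +100, flat 4.4 mm steel blade to its edge at +150. Mass centre 0 to +20.
- chisel38_grip (a point): second widest stone chisel, blade 38 mm wide, lying flat on the 4 mm grey-green rubber mat; 0.13 to 0.26 kg. Point on the axis of its octagonal beech handle (28 mm across flats), half-way up, where to grip. x runs from butt to edge, z up. Along x: handle with steel cap -105 to +35 mm, brass ferrule to +48, round shank 11 mm thick to +100, flat 4.4 mm steel blade to its edge at +150. Mass centre 0 to +20.
- chisel52_grip (a point): widest stone chisel, blade 52 mm wide, lying flat on the 4 mm grey-green rubber mat; 0.13 to 0.26 kg. Point on the axis of its octagonal beech handle (28 mm across flats), half-way up, where to grip. x runs from butt to edge, z up. Along x: handle with steel cap -105 to +35 mm, brass ferrule to +48, round shank 11 mm thick to +100, flat 4.4 mm steel blade to its edge at +150. Mass centre 0 to +20.
- notch1: end place of the rack's row of four: a notch in each of two battens. Origin: where a centrally laid chisel's grip point lies, 46 mm above the bench, in the open gap between the battens. x along the laid chisel, away from the robot, y along the row, z up. Near batten (handle): x -55 mm, notch 48 wide; far batten (shank): x +75, notch 34 wide; both 18 thick. More under notch2.
- notch2: second place, 70 mm from notch1; origin and axes alike. In every place, relative to the origin: handle notch floor at z -14 mm, its teeth up to -2; shank notch floor at z -5.5, its teeth up to +4.5; base board between the battens at z -34.
- notch3: third place, 70 mm beyond notch2; the same in shape, origin and axes.
- notch4: fourth place, at the other end of the row, 70 mm beyond notch3; the same in shape, origin and axes.
- blue_end: blue-painted end board of the rack (190 long, 16 thick, 50 mm high), 53 mm outside the last place, next to notch1 or notch4; the board at the other end is bare wood. Origin at the middle of its underside, 12 mm above the bench; x as for the places.
- mallet: bystander: white nylon carving mallet parked on its head, wooden handle up; head 92 mm across, 207 mm tall; origin at the middle of its underside, z up the handle.

How it is judged (in metres and radians):
At the end, for the whole second after the job is handed in: From the blue end, the places hold the 12, 24, 38, 52 mm chisels in that order, handles on the robot's side. Each grip point is within 20 mm along the chisel, 13 mm sideways and 6 mm in height of its place's origin, its axis within 0.16 rad of the place's, at rest (under 0.02 m/s) (((horizontal distance between blue_end and notch1 below 0.08 m and (x of chisel12_grip in the frame of notch1 between -0.02 and 0.02 m and y of chisel12_grip in the frame of notch1 between -0.013 and 0.013 m and z of chisel12_grip in the frame of notch1 between -0.006 and 0.006 m and x of chisel12 in the frame of notch1 below 0 m and angle between the x axis of chisel12_grip and the x axis of notch1, either way round below 0.16 rad) and (x of chisel24_grip in the frame of notch2 between -0.02 and 0.02 m and y of chisel24_grip in the frame of notch2 between -0.013 and 0.013 m and z of chisel24_grip in the frame of notch2 between -0.006 and 0.006 m and x of chisel24 in the frame of notch2 below 0 m and angle between the x axis of chisel24_grip and the x axis of notch2, either way round below 0.16 rad) and (x of chisel38_grip in the frame of notch3 between -0.02 and 0.02 m and y of chisel38_grip in the frame of notch3 between -0.013 and 0.013 m and z of chisel38_grip in the frame of notch3 between -0.006 and 0.006 m and x of chisel38 in the frame of notch3 below 0 m and angle between the x axis of chisel38_grip and the x axis of notch3, either way round below 0.16 rad) and (x of chisel52_grip in the frame of notch4 between -0.02 and 0.02 m and y of chisel52_grip in the frame of notch4 between -0.013 and 0.013 m and z of chisel52_grip in the frame of notch4 between -0.006 and 0.006 m and x of chisel52 in the frame of notch4 below 0 m and angle between the x axis of chisel52_grip and the x axis of notch4, either way round below 0.16 rad)) or (horizontal distance between blue_end and notch4 below 0.08 m and (x of chisel12_grip in the frame of notch4 between -0.02 and 0.02 m and y of chisel12_grip in the frame of notch4 between -0.013 and 0.013 m and z of chisel12_grip in the frame of notch4 between -0.006 and 0.006 m and x of chisel12 in the frame of notch4 below 0 m and angle between the x axis of chisel12_grip and the x axis of notch4, either way round below 0.16 rad) and (x of chisel24_grip in the frame of notch3 between -0.02 and 0.02 m and y of chisel24_grip in the frame of notch3 between -0.013 and 0.013 m and z of chisel24_grip in the frame of notch3 between -0.006 and 0.006 m and x of chisel24 in the frame of notch3 below 0 m and angle between the x axis of chisel24_grip and the x axis of notch3, either way round below 0.16 rad) and (x of chisel38_grip in the frame of notch2 between -0.02 and 0.02 m and y of chisel38_grip in the frame of notch2 between -0.013 and 0.013 m and z of chisel38_grip in the frame of notch2 between -0.006 and 0.006 m and x of chisel38 in the frame of notch2 below 0 m and angle between the x axis of chisel38_grip and the x axis of notch2, either way round below 0.16 rad) and (x of chisel52_grip in the frame of notch1 between -0.02 and 0.02 m and y of chisel52_grip in the frame of notch1 between -0.013 and 0.013 m and z of chisel52_grip in the frame of notch1 between -0.006 and 0.006 m and x of chisel52 in the frame of notch1 below 0 m and angle between the x axis of chisel52_grip and the x axis of notch1, either way round below 0.16 rad))) and linear speed of each of chisel12, chisel24, chisel38, chisel52 below 0.02 m/s); the robot touches nothing.
It fails at once if the 12 mm chisel is dropped: falling freely, out of the fingers, faster than 0.8 m/s (a fall of about 33 mm) (linear speed of chisel12 above 0.8 m/s and contact force between the fingers and chisel12 below 0.05 N).
It fails at once if the 24 mm chisel is dropped: falling freely, out of the fingers, faster than 0.8 m/s (a fall of about 33 mm) (linear speed of chisel24 above 0.8 m/s and contact force between the fingers and chisel24 below 0.05 N).
It fails at once if the 38 mm chisel is dropped: falling freely, out of the fingers, faster than 0.8 m/s (a fall of about 33 mm) (linear speed of chisel38 above 0.8 m/s and contact force between the fingers and chisel38 below 0.05 N).
It fails at once if the 52 mm chisel is dropped: falling freely, out of the fingers, faster than 0.8 m/s (a fall of about 33 mm) (linear speed of chisel52 above 0.8 m/s and contact force between the fingers and chisel52 below 0.05 N).
It fails at once if the mallet is shifted by more than 25 mm or tipped over (distance of mallet from where it was at the start of the episode above 0.025 m or angle between mallet's own z axis and vertical above 0.4 rad).
It also fails if it takes over 125 s, if anything falls off the work surface, if the arm or the gripper's body presses on something with over 40 N, if the wrist force passes 120 N, or if a joint passes its speed limit or range.

### The arm

A 6-joint arm with a two-finger parallel gripper is mounted at the origin on the work surface. World frame = base frame: x ahead of the robot, y to its left, z up, the work surface at z = 0. Lengths are in mm, angles in rad, forces in N, time in s.
With the tool pointing down it reaches from about 275 to 750 mm from the base axis. Payload 10.2 kg.
Tool frame: the origin (TCP) lies at the very end of the fingers, on their centre line; the grasp point (between the pads) lies 19 mm behind it; z points along the fingers, y is the line along which they close (so a half turn about z gives the same grasp; the last joint's range is limited). The gripper opens to 85 mm and grips with 20 to 120 N. Pads are 22 mm wide; open, the fingers measure 114 mm over their backs; the gripper's body (76 mm by 85 mm) begins 54 mm behind the grasp point. The pads swing forward as they close: fully open they stand 13 mm farther back than shut.
Start: joints at [1.022, 0.313, 1.498, -0, 1.331, -0.223], TCP at [168.048, 497.384, 210.594] pointing down, gripper open.
Joint ranges: [-2.94, 2.94], [-0.97, 2.17], [0.19, 2.56], [-1.23, 4.37], [0.02, 3.11], [-2.88, 2.88]. Speed limits (rad/s): [2.39, 2.39, 3.01, 3.14, 3.14, 3.14].

### API

Orientations are given as a unit quaternion [w, x, y, z].
In Python, from rig import ctrl gives the robot as it stands.
- The arm moves only by the shell command python3 -m inch 'ROWS' [OPENING] [FORCE]. ROWS is text: rows parted by semicolons, each of 6 numbers parted by spaces: the shift along the tool's x, y, z in mm, then the turn, a rotation vector about the tool's x, y, z in units of 6 degrees (1.0 is 6 degrees). A call has exactly 10 rows; each row shifts and turns the commanded pose from where the row before left it, along the tool's axes as they then stand; what a row does not reach is not made up. A row lasts 1/12 s, in which the tool goes at most 41.7 mm and 7.16 degrees, less where a joint would pass 70% of its speed; a pose out of reach is approached as far as the arm can. A call with a gripper value outside its range is refused whole. OPENING is the opening, from 0 (shut) to 1 (fully open), set as the call begins (- or left out, the last holds). The fingers move at their own pace and stop on an object; FORCE is the grip in N (left out, the last holds). Time passes only in rows, so rows that do not move let the fingers close, or fill a call up. It gives the time, the measured TCP pose, the force, the opening and the grip force at its end, in the units of the state.
- ctrl.sense(): the state, without advancing time (a new reading comes with each control period).
- ctrl.capture(name): name is "scene" or "top" or "wrist"; returns a dict with "image" (480x640x3 uint8, red, green, blue), "intrinsics" (3x3 intrinsics, pixels), "rvec" (rotation vector, rad) and "tvec" (3), from world to camera coordinates, as OpenCV has them. Camera axes: x right, y down, z forward; pixel columns grow to the right and rows downward; lengths in mm; the calibration is good to about 2 mm. A picture is of the moment at which its call begins. There is no depth.
- ctrl.finish_job(): hands the job in; it is judged then, once.
The state is a dict: "time_s": time; "joints": joint angles; "dq": joint speeds; "tau": joint torques, N m; "eef_pos": TCP position; "ee_rot": TCP orientation; "force": force on the tool from outside, world axes, zero at the start; "wrist_torque": the same for the moment, N m; "grip_width": opening from 0.0 (shut) to 1.0 (fully open); "grip_force": force on a finger pad.
Only numpy, scipy, OpenCV 4.12 (cv2) and the standard library are available. Lean on these libraries where they do the work, as an engineer would, in place of code of your own. Each camera call takes 0.05 s, during which the arm holds its last target. There are 200 camera calls.

## Working session

There is one attempt and no reset: what is moved stays moved. The work goes in short steps, Python scripts to look and compute and a shell command to move; the robot and the scene stay as the last step left them, time stands still between calls to the robot, and variables do not carry over. Pictures are saved under pics/ and viewed, at most 14 in all, crops included, and the job is handed in when it is done.

```bash
mkdir -p pics; ls; python3 - <<'E'
from rig import ctrl
import cv2,pickle
print(ctrl.sense())
d={}
for n in("top","scene"):
    c=ctrl.capture(n);d[n]=c;cv2.imwrite(f"pics/{n}0.png",c["image"][:,:,::-1]);print(n,c["intrinsics"],c["rvec"],c["tvec"])
pickle.dump(d,open("c0.pkl","wb"))
E
```

```text
pics
{'time_s': 0.0, 'joints': array([ 1.02159472e+00,  3.13467211e-01,  1.49844958e+00,  2.60022743e-05,
        1.33100213e+00, -2.23404883e-01]), 'dq': array([-0.00147891, -0.00018155, -0.00088845,  0.00027158, -0.00192152,
        0.000178  ]), 'tau': array([-1.11328345e-04, -4.12272298e+01, -2.59736717e+01, -2.35697016e-04,
        4.26205239e-03,  1.40092234e-05]), 'eef_pos': array([167.88700767, 497.12948128, 210.02158438]), 'ee_rot': array([-2.61544162e-04,  1.62181895e-01,  9.86760656e-01, -6.09510982e-04]), 'force': array([ 0.06122901, -0.41848186,  0.21435271]), 'wrist_torque': array([0.03462554, 0.04381732, 0.00370358]), 'grip_force': 0.0, 'grip_width': 0.996026102135207}
top [[573.5647696    0.         322.76586927]
 [  0.         573.5647696  237.63784462]
 [  0.           0.           1.        ]] [ 2.1503997  -2.05383689  0.23074619] [ -32.39028309  647.10102709 1082.29672214]
scene [[456.10042521   0.         312.60577901]
 [  0.         456.10042521 229.45885768]
 [  0.           0.           1.        ]] [ 0.94222428  2.42099535 -1.14303964] [ 475.90925641 -214.14155495 1359.42627907]
```

View pics/top0.png

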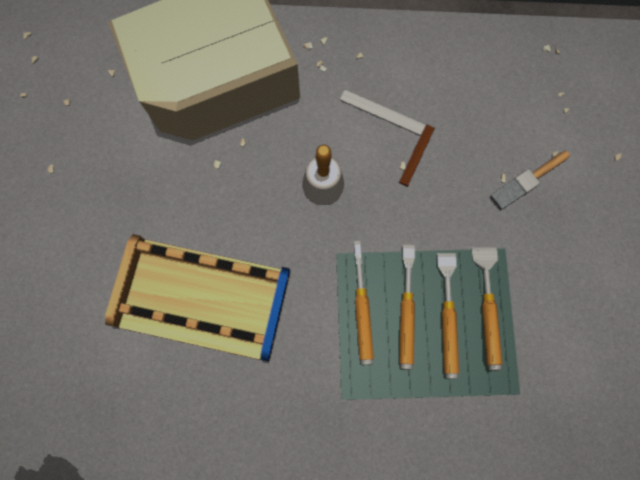

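View pics/scene0.png

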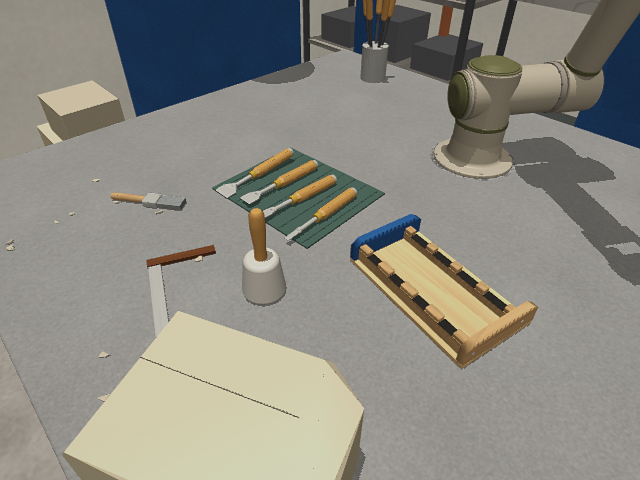

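The top view shows the four chisels on the mat with their blades up the image, at columns 358, 408, 447 and 485, widening left to right. The rack is at (200,300) with its blue board on the right (275,313), and the mallet is at (323,175). In the scene view the mallet stands between the rack's far side and the mat.

```bash
cat > h.py <<'E'
import numpy as np,cv2
def cam(c):
    R=cv2.Rodrigues(np.array(c["rvec"],float))[0];t=np.array(c["tvec"],float).ravel();return R,t,-R.T@t
def ray(c,uv,z):
    R,t,C=cam(c);uv=np.atleast_2d(np.array(uv,float))
    d=np.c_[uv,np.ones(len(uv))]@np.linalg.inv(c["intrinsics"]).T@R
    return C+d*((z-C[2])/d[:,2])[:,None]
def proj(c,P):
    return cv2.projectPoints(np.atleast_2d(np.array(P,float)),np.array(c["rvec"],float),np.array(c["tvec"],float),c["intrinsics"],None)[0][:,0]
def blobs(m,amin):
    n,l,s,ce=cv2.connectedComponentsWithStats(m.astype(np.uint8),connectivity=4)
    return [(np.argwhere(l==i)[:,::-1].astype(float),s[i,4]) for i in range(1,n) if s[i,4]>=amin]
E
python3 - <<'E'
import pickle,numpy as np,cv2
from h import *
d=pickle.load(open("c0.pkl","rb"));c=d["top"];im=c["image"]
print("cam",cam(c)[2],cam(d["scene"])[2])
hsv=cv2.cvtColor(im,cv2.COLOR_RGB2HSV);H,S,V=cv2.split(hsv)
o=(H>8)&(H<28)&(S>110)&(V>60);o[:,:330]=0;o[:230]=0
for p,a in blobs(o,200):
    W=ray(c,p,18)[:,:2];m=W.mean(0);u=np.linalg.svd(W-m,full_matrices=False)[2][0];u*=np.sign(u[0])
    s=(W-m)@u;w=(W-m)@[-u[1],u[0]]
    a0,a1=s.min(),s.max();print("handle",a,"mean",m.round(1),"ang",np.arctan2(u[1],u[0]).round(3),"len",(a1-a0).round(1),"w",np.ptp(w).round(1),"ends",(m+u*a0).round(1),(m+u*a1).round(1))
# bright blade
b=(S<70)&(V>110);b[:,:330]=0;b[:238]=0;b[:,520:]=0;b[400:]=0
for p,a in blobs(b,8):
    W=ray(c,p,7)[:,:2];print("grey",a,p.mean(0).round(1),"x",W[:,0].min().round(1),W[:,0].max().round(1),"y",W[:,1].min().round(1),W[:,1].max().round(1))
k=(V<50);k[:,:100]=0;k[:235]=0;k[360:]=0;k[:,300:]=0
for p,a in blobs(k,25):
    q=p.mean(0);print("dark",a,q.round(1),"z32",ray(c,q,32)[0,:2].round(1),"z40.5",ray(c,q,40.5)[0,:2].round(1), "box",p.min(0),p.max(0))
bl=(H>100)&(H<130)&(S>120);bl[:200]=0
for p,a in blobs(bl,100):
    r=cv2.minAreaRect(p.astype(np.float32));print("blue",a,r,ray(c,cv2.boxPoints(r),62)[:,:2].round(1))
# mallet
m=(V>140)&(S<50);m[:150]=0;m[210:]=0;m[:,:290]=0;m[:,360:]=0
for p,a in blobs(m,50): print("mallet",a,p.mean(0))
cv2.imwrite("pics/rack.png",cv2.resize(im[225:370,95:300,::-1],None,fx=3.8,fy=3.8,interpolation=cv2.INTER_CUBIC))
E
```

```text
cam [ 394.05074662  -12.22346338 1198.21937077] [1146.02828167  557.36558689  704.52027244]
handle 929 mean [482.4 -93.2] ang 0.11 len 143.5 w 28.0 ends [ 414.1 -100.7] [556.8 -85. ]
handle 962 mean [ 477.4 -181.8] ang -0.007 len 144.0 w 28.6 ends [ 409.  -181.3] [ 553.  -182.3]
handle 1024 mean [ 483.4 -353.5] ang 0.074 len 141.8 w 30.7 ends [ 415.4 -358.5] [ 556.9 -348. ]
handle 1016 mean [ 463.7 -269. ] ang 0.044 len 142.4 w 29.9 ends [ 396.2 -272. ] [ 538.4 -265.8]
grey 10130 [393.9 302.3] x 332.4 681.1 y -419.7 -17.5
grey 519 [447.3 268.9] x 541.7 643.3 y -285.4 -245.2
grey 8 [368.2 260.8] x 614.4 620.8 y -101.9 -97.6
grey 945 [393.8 331.6] x 359.7 582.3 y -185.3 -140.6
grey 44 [406.5 366. ] x 399.7 408.1 y -193.0 -174.7
grey 43 [495.7 366.8] x 406.0 414.6 y -373.4 -355.0
grey 39 [452.  375.7] x 384.4 392.7 y -284.1 -267.9
grey 9 [402.6 380.6] x 370.1 378.1 y -179.2 -175.1
grey 17 [395.2 391.4] x 348.2 357.6 y -167.5 -157.4
grey 337 [467.2 397.9] x 338.4 356.2 y -410.1 -161.7
dark 111 [158.  250.2] z32 [614.5 337.8] z40.5 [612.9 335.2] box [151. 246.] [165. 255.]
dark 114 [191.  257.4] z32 [602.5 268. ] z40.5 [601.  265.9] box [184. 253.] [198. 262.]
dark 114 [224.1 264.7] z32 [590.4 198.3] z40.5 [589.  196.8] box [217. 260.] [231. 270.]
dark 118 [257.6 272. ] z32 [578.3 128.3] z40.5 [577.  127.3] box [250. 267.] [265. 277.]
dark 148 [141.1 311.9] z32 [486.1 357.9] z40.5 [485.5 355.2] box [131. 307.] [152. 317.]
dark 157 [174.5 319.4] z32 [474.2 288.9] z40.5 [473.6 286.7] box [164. 314.] [185. 325.]
dark 156 [208.5 327.1] z32 [462. 219.] z40.5 [461.5 217.3] box [198. 322.] [219. 332.]
dark 156 [242.6 334.7] z32 [450.  149.3] z40.5 [449.6 148.1] box [232. 330.] [253. 340.]
blue 798 ((274.5987243652344, 313.785400390625), (9.03320026397705, 93.89895629882812), 13.392495155334473) [[404.8 109.3]
 [585.8  78.3]
 [582.4  60.4]
 [401.6  92. ]]
mallet 502 [323.29681275 174.07171315]
```

View pics/rack.png

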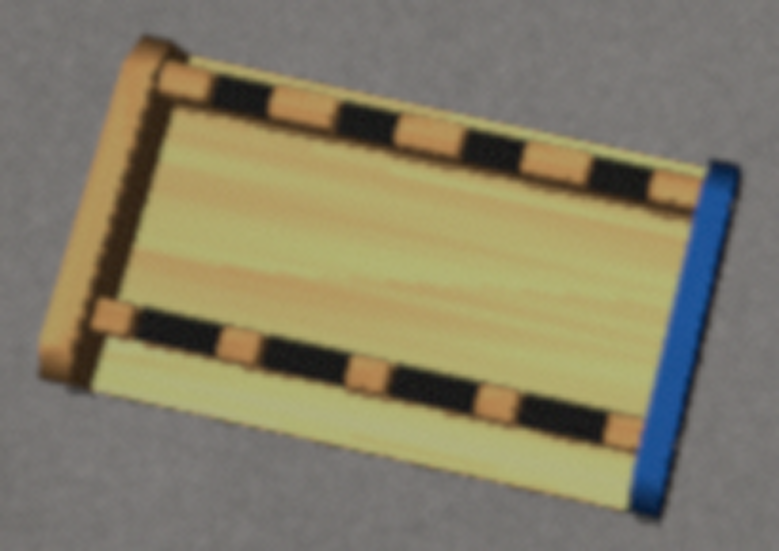

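The rack crop shows four dark notches in each batten, with the blue board at the right end. All the checks agree: notch pitch 70.4 mm, batten spacing 129 mm (130 nominal), and handle plus ferrule 153 mm. Next is a small helper that turns a goal pose into tool-frame deltas.

```bash
cat > go.py <<'E'
import sys,numpy as np
from scipy.spatial.transform import Rotation as Ro
from rig import ctrl
# usage: go.py x y z yaw_deg(tool x) -> turn (units, tool axes), then shift in the turned tool frame
s=ctrl.sense();x,y,z,yaw=map(float,sys.argv[1:5])
w,a,b,c=s["ee_rot"];R=Ro.from_quat([a,b,c,w])
t=np.radians(yaw);T=Ro.from_matrix(np.array([[np.cos(t),np.sin(t),0],[np.sin(t),-np.cos(t),0],[0,0,-1]]))
D=np.array([x,y,z])-s["eef_pos"]
print("t",round(s["time_s"],2),"pos",s["eef_pos"].round(1),"F",np.round(s["force"],1),"w",round(s["grip_width"],3),"gf",round(s["grip_force"],1))
print("turn",np.degrees((R.inv()*T).as_rotvec()).round(2)/6,"shift after",T.inv().apply(D).round(1),"shift now",R.inv().apply(D).round(1),"j6",s["joints"][5].round(2))
E
python3 go.py 509 -90.3 130 186.3
```

```text
t 0.1 pos [167.9 497.2 210.1] F [-0.3  0.5 -0.3] w 1.0 gf 0.0
turn [-0.01       -0.005      -4.16166667] shift after [-274.6 -621.3   80.1] shift now [-511.2 -447.3   80.5] j6 -0.22
```

```bash
python3 -m inch '0 0 0 0 0 -1.04;0 0 0 0 0 -1.04;0 0 0 0 0 -1.04;0 0 0 0 0 -1.04;-7 -15 0 0 0 0;-14 -31 0 0 0 0;-14 -31 0 0 0 0;-14 -31 0 0 0 0;-14 -31 0 0 0 0;-14 -31 0 0 0 0' 1
python3 -m inch '-14 -31 0 0 0 0;-14 -31 0 0 0 0;-14 -31 0 0 0 0;-14 -31 4 0 0 0;-14 -31 10 0 0 0;-14 -31 12 0 0 0;-14 -31 12 0 0 0;-14 -31 12 0 0 0;-14 -31 12 0 0 0;-14 -31 12 0 0 0'
python3 go.py 509 -90.3 130 186.3
```

```text
time_s: 0.93
eef_pos: [263.5, 335.3, 210.4]
ee_rot: [-0.0, -0.055, 0.998, -0.0]
force: [0.7, 0.7, 0.4]
grip_width: 0.997
grip_force: 0.0
time_s: 1.77
eef_pos: [436.7, 42.4, 135.9]
ee_rot: [-0.0, -0.055, 0.999, 0.0]
force: [0.8, 0.6, 0.0]
grip_width: 0.999
grip_force: 0.0
t 1.77 pos [436.7  42.4 135.9] F [0.8 0.6 0. ] w 0.999 gf 0.0
turn [ 0.00166667 -0.00166667 -0.005     ] shift after [ -57.3 -139.8    5.9] shift now [ -57.3 -139.8    5.9] j6 -1.85
```

```bash
python3 -m inch '-11 -27 1 0 0 0;-11 -27 1 0 0 0;-11 -27 1 0 0 0;-11 -27 1 0 0 0;-9 -20 1 0 0 0;-4 -10 0 0 0 0;0 0 0 0 0 0;0 0 0 0 0 0;0 0 0 0 0 0;0 0 0 0 0 0' >/dev/null
python3 go.py 509 -90.3 130 186.3
python3 - <<'E'
from rig import ctrl
import cv2,pickle
c=ctrl.capture("wrist");cv2.imwrite("pics/w1.png",c["image"][:,:,::-1]);pickle.dump(c,open("w1.pkl","wb"))
E
```

```text
t 2.6 pos [507.7 -85.7 131.7] F [ 0.1  0.2 -0.4] w 0.999 gf 0.0
turn [ 0.00166667 -0.00166667  0.01166667] shift after [-0.8 -4.7  1.7] shift now [-0.8 -4.7  1.7] j6 -2.08
```

View pics/w1.png

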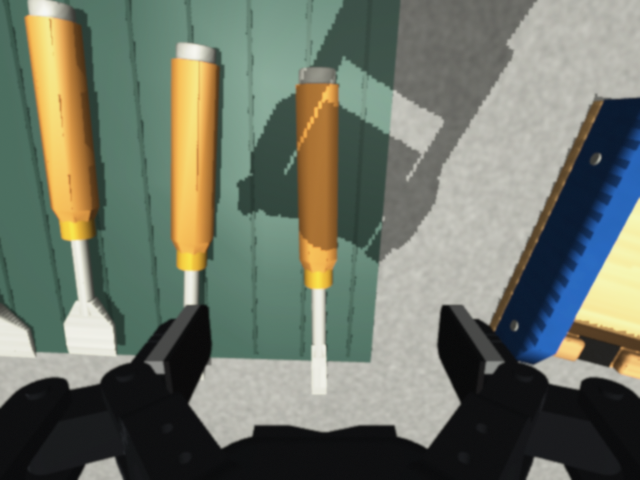

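The wrist view shows the 12 mm chisel centred and upright, with its butt at about (318,68) and its ferrule end at (318,289).

```bash
python3 - <<'E'
import pickle,numpy as np
from h import *
c=pickle.load(open("w1.pkl","rb"))
P=ray(c,[(319,68),(318.5,289),(195,42),(191,270)],18);print(P.round(1));d=P[1]-P[0];print(np.linalg.norm(d),np.arctan2(d[1],d[0]),P[1]-48*d/np.linalg.norm(d))
d=P[3]-P[2];print(np.linalg.norm(d),np.arctan2(d[1],d[0]),P[3]-48*d/np.linalg.norm(d))
E
python3 go.py 509 -89.5 7 186.3
```

```text
[[ 404.1 -101.5   18. ]
 [ 561.7  -84.9   18. ]
 [ 397.5 -182.6   18. ]
 [ 556.7 -183.4   18. ]]
158.46350449912492 0.10476550778375203 [513.94523831 -89.90731342  18.        ]
159.19664333143643 -0.005307253444814071 [ 508.73967949 -183.18999937   18.        ]
t 2.65 pos [507.8 -85.8 131.8] F [-0.3  0.4  0.4] w 0.995 gf 0.0
turn [0.   0.   0.01] shift after [ -0.8  -3.8 124.8] shift now [ -0.8  -3.8 124.8] j6 -2.08
```

```bash
python3 -m inch '-2 -4.3 10 0 0 0;0 0 20 0 0 0;0 0 20 0 0 0;0 0 20 0 0 0;0 0 20 0 0 0;0 0 15 0 0 0;0 0 12 0 0 0;0 0 8 0 0 0;0 0 0 0 0 0;0 0 0 0 0 0' 1 >/dev/null; python3 go.py 510 -90 7 186.3
python3 -m inch '0 0 0 0 0 0;0 0 0 0 0 0;0 0 0 0 0 0;0 0 0 0 0 0;0 0 0 0 0 0;0 0 0 0 0 0;0 0 0 0 0 0;0 0 0 0 0 0;0 0 0 0 0 0;0 0 0 0 0 0' 0 70 >/dev/null;python3 go.py 510 -90 7 186.3
```

```text
t 3.48 pos [510.6 -90.8   6.5] F [-1.3 -0.5  0.3] w 1.001 gf 0.0
turn [ 0.00166667 -0.00333333  0.        ] shift after [ 0.5  0.9 -0.5] shift now [ 0.5  0.9 -0.5] j6 -2.08
t 4.32 pos [512.8 -91.   10.6] F [-7.2  7.8 38.6] w 0.086 gf 83.7
turn [-0.01666667  0.05166667 -0.00166667] shift after [2.6 1.3 3.6] shift now [2.7 1.3 3.6] j6 -2.08
```

```bash
python3 - <<'E'
from rig import ctrl
import cv2,numpy as np
a=ctrl.capture("wrist")["image"];b=ctrl.capture("scene")["image"]
b=cv2.resize(b[120:270,200:400],(640,480))
cv2.imwrite("pics/g1.png",cv2.resize(np.hstack([a,b])[:,:,::-1],(800,300)))
print(ctrl.sense()["grip_width"],ctrl.sense()["force"])
E
```

```text
0.08274297985711798 [-7.25547595  8.38877474 37.85596373]
```

View pics/g1.png

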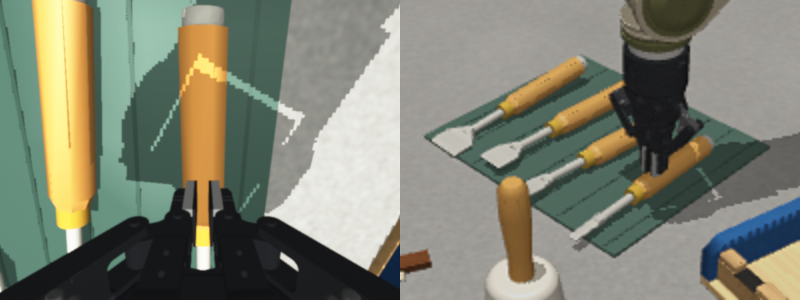

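```bash
python3 -m inch '0 0 0 0 0 0;0 0 0 0 0 0;0 0 0 0 0 0;0 0 0 0 0 0;0 0 0 0 0 0;0 0 0 0 0 0;0 0 0 0 0 0;0 0 0 0 0 0;0 0 0 0 0 0;0 0 0 0 0 0' 1 >/dev/null; python3 go.py 510 -90 7 186.3
python3 - <<'E'
from rig import ctrl
import cv2,numpy as np
c=ctrl.capture("wrist");a=c["image"];b=ctrl.capture("scene")["image"]
print(c["rvec"],c["tvec"])
b=cv2.resize(b[120:270,200:400],(640,480))
cv2.imwrite("pics/g2.png",cv2.resize(np.hstack([a,b])[:,:,::-1],(800,300)))
E
```

```text
t 5.25 pos [510.6 -90.9   6.5] F [-0.7  0.3  0.7] w 0.999 gf 0.0
turn [ 0.         -0.00166667 -0.00166667] shift after [ 0.5  1.  -0.5] shift now [ 0.5  1.  -0.5] j6 -2.08
[-1.95086337 -2.17790323 -0.32699777] [ 147.07747707 -454.11411255   37.56051882]
```

View pics/g2.png

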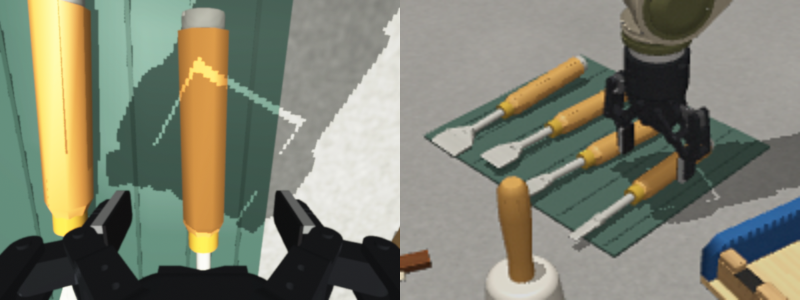

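The chisel has not moved (ferrule still centred at 203,240). The fingers shut above the handle, so I'll locate the real fingertip height from the wrist image.

```bash
python3 - <<'E'
from rig import ctrl
import cv2,numpy as np
from h import *
c=ctrl.capture("wrist");s=ctrl.sense();R,t,C=cam(c)
print("K",c["intrinsics"],"C",C.round(1),"axis",R[2].round(3),"tcp",s["eef_pos"])
p=s["eef_pos"]
for dz in(-13,0,13,26,40):
    for dx in (0,):
        u=np.array([np.cos(np.radians(186.3)),np.sin(np.radians(186.3)),0]);v=np.array([u[1],-u[0],0])
        print("z",p[2]+dz,proj(c,[p+[0,0,dz]+e*v*42.5+f*u for e in(-1,1) for f in(-11,11)]).round(0).tolist())
print("handle top", proj(c,[[510,-90,32],[510,-90,4]]).round(0).tolist())
b=ctrl.capture("scene");print([proj(b,[p+e*v*42.5+[0,0,z] for e in(-1,1)]).round(0).tolist() for z in(0,13,26)])
cv2.imwrite("pics/s2.png",cv2.resize(b["image"][125:225,275:400,::-1],None,fx=6,fy=6,interpolation=cv2.INTER_CUBIC))
E
```

```text
K [[389.53056423   0.         324.06964663]
 [  0.         389.53056423 235.99723552]
 [  0.           0.           1.        ]] C [436.5 -99.7 169.7] axis [ 0.293  0.031 -0.956] tcp [510.58182553 -90.92178017   6.57519695]
z -6.424803052175349 [[240.0, 296.0], [237.0, 255.0], [411.0, 296.0], [414.0, 255.0]]
z 6.575196947824651 [[234.0, 309.0], [231.0, 264.0], [417.0, 309.0], [421.0, 264.0]]
z 19.57519694782465 [[228.0, 323.0], [224.0, 276.0], [424.0, 323.0], [428.0, 276.0]]
z 32.57519694782465 [[220.0, 339.0], [216.0, 289.0], [432.0, 339.0], [437.0, 289.0]]
z 46.57519694782465 [[210.0, 360.0], [205.0, 306.0], [442.0, 360.0], [448.0, 306.0]]
handle top [[328.0, 313.0], [328.0, 284.0]]
[[[315.0, 207.0], [341.0, 220.0]], [[315.0, 203.0], [341.0, 216.0]], [[315.0, 198.0], [341.0, 212.0]]]
```

View pics/s2.png

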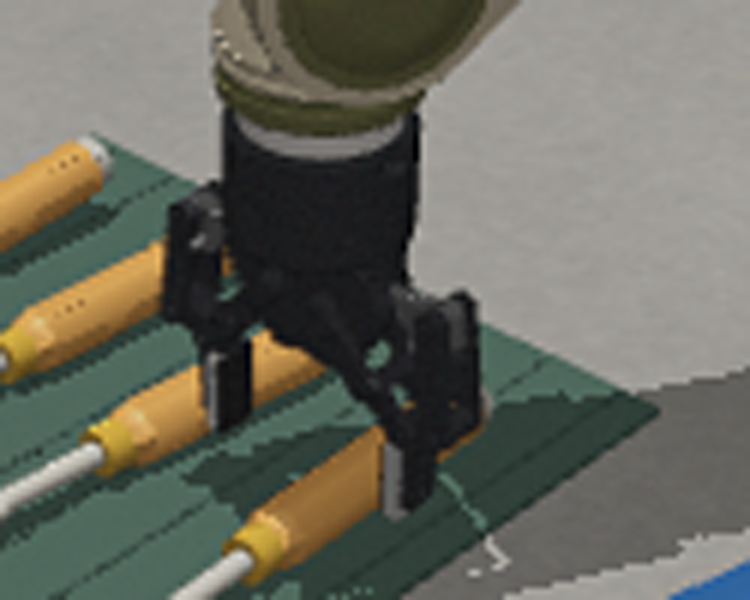

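The fingertips appear at scene pixels of about (342,211) and (312,196), which matches z ≈ 33 mm or more, while the TCP reads 6.6. The real tips are therefore about 25 mm above the reading (wrist view agrees), so I'll descend by that much while watching force.

```bash
python3 -m inch '0 0 0 0 0 0;0 0 3 0 0 0;0 0 3 0 0 0;0 0 3 0 0 0;0 0 3 0 0 0;0 0 3 0 0 0;0 0 3 0 0 0;0 0 2 0 0 0;0 0 0 0 0 0;0 0 0 0 0 0' 0.6 >/dev/null; python3 go.py 510 -90 -14 186.3
python3 -m inch '0 0 0 0 0 0;0 0 0 0 0 0;0 0 0 0 0 0;0 0 0 0 0 0;0 0 0 0 0 0;0 0 0 0 0 0;0 0 0 0 0 0;0 0 0 0 0 0;0 0 0 0 0 0;0 0 0 0 0 0' 0 60 >/dev/null;python3 go.py 510 -90 -14 186.3
```

```text
t 6.28 pos [510.6 -90.9 -13.5] F [ 0.6  0.5 -0.1] w 0.596 gf 0.0
turn [ 0.         -0.00166667 -0.00166667] shift after [0.5 1.  0.5] shift now [0.5 1.  0.5] j6 -2.08
t 7.12 pos [510.9 -91.  -13. ] F [-0.8 -0.6  5.7] w 0.313 gf 59.8
turn [-0.005       0.00666667 -0.        ] shift after [0.7 1.1 1. ] shift now [0.7 1.1 1. ] j6 -2.08
```

Gripped: w 0.313 is about 27 mm. Lifting and checking before the carry.

```bash
python3 -m inch '0 0 -4 0 0 0;0 0 -8 0 0 0;0 0 -12 0 0 0;0 0 -16 0 0 0;0 0 -16 0 0 0;0 0 -16 0 0 0;0 0 -14 0 0 0;0 0 -10 0 0 0;0 0 -4 0 0 0;0 0 0 0 0 0' >/dev/null; python3 go.py 503.7 140.4 87 170.15
python3 - <<'E'
from rig import ctrl
import cv2
b=ctrl.capture("scene")["image"];cv2.imwrite("pics/l1.png",cv2.resize(b[90:270,180:420,::-1],None,fx=3,fy=3))
E
```

```text
t 7.95 pos [510.9 -91.   87.3] F [ 0.6  1.3 -1.5] w 0.311 gf 59.2
turn [-0.00333333  0.01166667  2.69      ] shift after [ 46.7 226.7   0.3] shift now [-1.820e+01  2.308e+02  2.000e-01] j6 -2.08
```

View pics/l1.png

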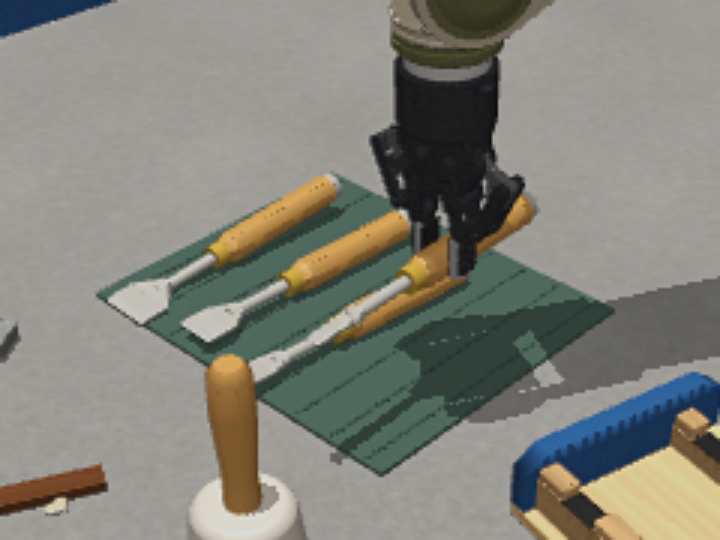

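The chisel is held level. Carrying it over the rack.

```bash
python3 -m inch '0 0 0 0 0 0.9;0 0 0 0 0 0.9;0 0 0 0 0 0.9;4 15 0 0 0 0;6 30 0 0 0 0;6 30 0 0 0 0;6 30 0 0 0 0;6 30 0 0 0 0;6 30 0 0 0 0;6 30 0 0 0 0' >/dev/null;python3 -m inch '4 20 0 0 0 0;3 10 0 0 0 0;0 2 0 0 0 0;0 0 0 0 0 0;0 0 0 0 0 0;0 0 0 0 0 0;0 0 10 0 0 0;0 0 10 0 0 0;0 0 5 0 0 0;0 0 0 0 0 0' >/dev/null; python3 go.py 503.7 140.4 50 170.15
python3 - <<'E'
from rig import ctrl
import cv2,pickle
b=ctrl.capture("wrist");cv2.imwrite("pics/p1.png",b["image"][:,:,::-1]);pickle.dump(b,open("p1.pkl","wb"))
E
```

```text
t 9.67 pos [502.4 140.5  59.8] F [-0.3 -0.5 -1.7] w 0.31 gf 59.3
turn [-0.00666667 -0.03       -0.01333333] shift after [-1.3  0.2  9.8] shift now [-1.3  0.2  9.8] j6 -1.35
```

View pics/p1.png

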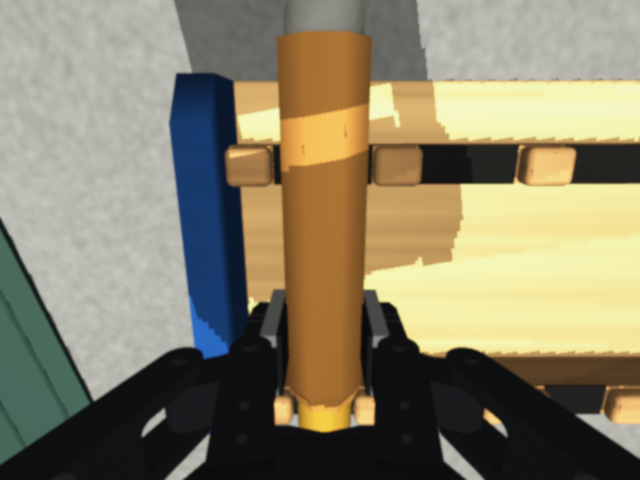

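The wrist view shows the handle (column 325) midway between the near teeth (250 and 397), and the ferrule midway between the far teeth (283 and 366). It is well aligned, so I'm lowering it.

```bash
python3 -m inch '-1 0 6 0 0 0;0 0 8 0 0 0;0 0 8 0 0 0;0 0 7 0 0 0;0 0 5 0 0 0;0 0 4 0 0 0;0 0 3 0 0 0;0 0 3 0 0 0;0 0 0 0 0 0;0 0 0 0 0 0' >/dev/null; python3 go.py 503.7 140.4 14.5 170.15
```

```text
t 10.55 pos [504.4 140.6  17.6] F [ 0.6  0.  -1.5] w 0.31 gf 59.3
turn [ 0.          0.         -0.00833333] shift after [ 0.6 -0.4  3.1] shift now [ 0.6 -0.4  3.1] j6 -1.35
```

```bash
python3 -m inch '0 0 1 0 0 0;0 0 1 0 0 0;0 0 0.5 0 0 0;0 0 0 0 0 0;0 0 0 0 0 0;0 0 0 0 0 0;0 0 0 0 0 0;0 0 0 0 0 0;0 0 0 0 0 0;0 0 0 0 0 0' >/dev/null; python3 go.py 503.7 140.4 14.5 170.15
```

```text
t 11.38 pos [504.3 140.6  15.1] F [ 0.2 -0.3 -1.1] w 0.313 gf 59.3
turn [ 0.   -0.   -0.01] shift after [ 0.6 -0.3  0.6] shift now [ 0.6 -0.3  0.6] j6 -1.35
```

```bash
python3 -m inch '0 0 0.5 0 0 0;0 0 0.5 0 0 0;0 0 0.5 0 0 0;0 0 0.5 0 0 0;0 0 0 0 0 0;0 0 0 0 0 0;0 0 0 0 0 0;0 0 0 0 0 0;0 0 0 0 0 0;0 0 0 0 0 0' >/dev/null; python3 go.py 503.7 140.4 14.5 170.15
```

```text
t 12.22 pos [504.5 140.6  14.8] F [-8.2 -1.7 18.9] w 0.311 gf 61.9
turn [-0.00166667  0.005      -0.00666667] shift after [ 0.7 -0.4  0.3] shift now [ 0.7 -0.4  0.3] j6 -1.35
```

```bash
python3 -m inch '0 0 -1 0 0 0;0 0 0 0 0 0;0 0 0 0 0 0;0 0 0 0 0 0;0 0 0 0 0 0;0 0 -3 0 0 0;0 0 -8 0 0 0;0 0 -14 0 0 0;0 0 -20 0 0 0;0 0 -20 0 0 0' 0.55 >/dev/null; python3 -m inch '0 0 -18 0 0 0;0 0 -8 0 0 0;0 0 0 0 0 -0.79;0 0 0 0 0 -0.79;0 0 0 0 0 0;0 0 0 0 0 0;0 0 0 0 0 0;0 0 0 0 0 0;0 0 0 0 0 0;0 0 0 0 0 0' >/dev/null; python3 go.py 507 -182.6 90 179.65
python3 - <<'E'
from rig import ctrl
import cv2
b=ctrl.capture("scene")["image"];cv2.imwrite("pics/r1.png",cv2.resize(b[180:380,330:550,::-1],None,fx=2.7,fy=2.7))
E
```

```text
t 13.88 pos [504.3 140.6 105. ] F [ 0.1 -0.2 -0.2] w 0.545 gf 0.0
turn [-0.         -0.00166667 -0.01833333] shift after [  -4.7 -323.2   15. ] shift now [  -5.3 -323.2   15. ] j6 -1.51
```

View pics/r1.png

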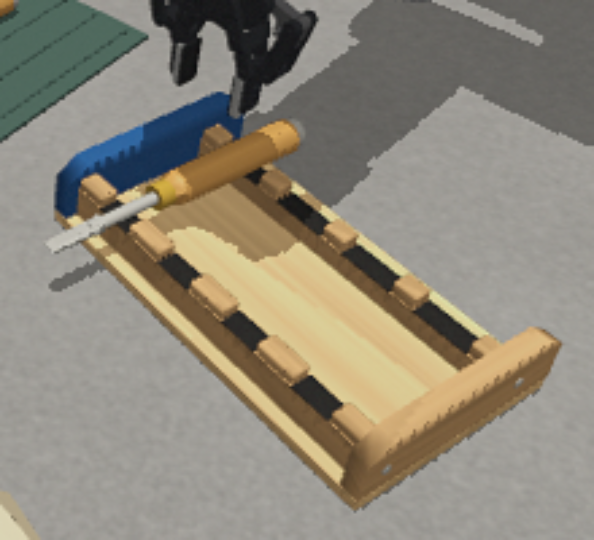

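The 12 mm chisel lies in both notches next to the blue board. Moving to the 24 mm chisel.

```bash
python3 -m inch '-1 -18 0 0 0 0;-1 -36 0 0 0 0;-1 -36 0 0 0 0;-1 -36 0 0 0 0;-1 -36 0 0 0 0;0 -36 0 0 0 0;0 -36 0 0 0 0;0 -36 0 0 0 0;0 -33 0 0 0 0;0 -20 0 0 0 0' 0.62 >/dev/null; python3 -m inch '0 0 0 0 0 0;0 0 0 0 0 0;0 0 0 0 0 0;0 0 15 0 0 0;0 0 0 0 0 0;0 0 0 0 0 0;0 0 0 0 0 0;0 0 0 0 0 0;0 0 0 0 0 0;0 0 0 0 0 0' >/dev/null
cat > wr.py <<'E'
# handle of the chisel under the gripper, from the wrist camera: longest orange blob near the centre column
import cv2,sys
from rig import ctrl
from h import *
c=ctrl.capture("wrist");H,S,V=cv2.split(cv2.cvtColor(c["image"],cv2.COLOR_RGB2HSV))
o=(H>8)&(H<28)&(S>110)&(V>60)
for p,a in blobs(o,1500):
    W=ray(c,p,18)[:,:2];m=W.mean(0);u=np.linalg.svd(W-m,full_matrices=False)[2][0];u*=np.sign(u[0]);s=(W-m)@u;w=(W-m)@[-u[1],u[0]]
    e=m+u*s.max();print("px",p.mean(0).round(),"len",np.ptp(s).round(1),"w",np.ptp(w).round(1),"yaw",np.degrees(np.arctan2(u[1],u[0])).round(2),"grip",(e-48*u).round(1),"rowmax",p[:,1].max())
E
python3 wr.py; python3 go.py 507 -182.6 -13.5 179.65
```

```text
px [179. 168.] len 149.7 w 32.5 yaw 2.04 grip [ 495.2 -268.8] rowmax 292.0
px [325. 182.] len 148.7 w 28.7 yaw -0.28 grip [ 509.3 -182.6] rowmax 310.0
px [ 49. 209.] len 150.1 w 43.6 yaw 1.46 grip [ 515.5 -353.2] rowmax 320.0
t 15.65 pos [ 507.  -182.4   90.4] F [-0.4  0.1 -0.8] w 0.618 gf 0.0
turn [-0.00166667  0.00333333 -0.01166667] shift after [  0.   -0.2 103.9] shift now [ 1.000e-01 -2.000e-01  1.039e+02] j6 -2.13
```

```bash
python3 -m inch '0 0 10 0 0 0;0 0 20 0 0 0;0 0 20 0 0 0;0 0 18 0 0 0;0 0 14 0 0 0;0 0 10 0 0 0;0 0 7 0 0 0;0 0 4 0 0 0;0 0 1 0 0 0;0 0 0 0 0 0' >/dev/null; python3 go.py 507 -182.6 -13.5 179.65
python3 -m inch '0 0 0 0 0 0;0 0 0 0 0 0;0 0 0 0 0 0;0 0 0 0 0 0;0 0 0 0 0 0;0 0 0 0 0 0;0 0 0 0 0 0;0 0 0 0 0 0;0 0 0 0 0 0;0 0 0 0 0 0' 0 60 >/dev/null;python3 go.py 507 -182.6 -13.5 179.65
```

```text
t 16.48 pos [ 507.1 -182.5  -13.7] F [0.3 0.3 0.1] w 0.618 gf 0.0
turn [-0.00333333  0.005      -0.01333333] shift after [ 0.1 -0.1 -0.2] shift now [ 0.1 -0.1 -0.2] j6 -2.13
t 17.32 pos [ 507.4 -182.7  -13.1] F [-1.4  1.   6.5] w 0.311 gf 59.9
turn [-0.00833333  0.01166667 -0.01166667] shift after [0.4 0.1 0.4] shift now [0.4 0.1 0.4] j6 -2.13
```

Lift and carry to place 2 (515.7, 209.6).

```bash
python3 -m inch '0 0 -4 0 0 0;0 0 -8 0 0 0;0 0 -14 0 0 0;0 0 -18 0 0 0;0 0 -18 0 0 0;0 0 -18 0 0 0;0 0 -14 0 0 0;0 0 -8 0 0 0;0 0 0 0 0 0.79;0 0 0 0 0 0.79' >/dev/null;python3 -m inch '0 0 0 0 0 0;0 0 0 0 0 0;0 0 0 0 0 0;0 0 0 0 0 0;0 0 0 0 0 0;0 0 0 0 0 0;0 0 0 0 0 0;0 0 0 0 0 0;0 0 0 0 0 0;0 0 0 0 0 0' >/dev/null; python3 go.py 515.7 209.6 88 170.15
```

```text
t 18.98 pos [ 506.9 -182.4   88.1] F [ 0.1  0.7 -1.3] w 0.313 gf 59.2
turn [ 0.         -0.         -0.00833333] shift after [5.840e+01 3.877e+02 1.000e-01] shift now [5.880e+01 3.877e+02 1.000e-01] j6 -1.96
```

```bash
python3 -m inch '3 16 0 0 0 0;5 32 0 0 0 0;5 32 0 0 0 0;5 32 0 0 0 0;5 32 0 0 0 0;5 32 0 0 0 0;5 32 0 0 0 0;5 32 0 0 0 0;5 32 0 0 0 0;5 32 0 0 0 0' >/dev/null;python3 -m inch '4 32 0 0 0 0;4 28 0 0 0 0;2 16 0 0 0 0;1 7.5 0 0 0 0;0 0 0 0 0 0;0 0 0 0 0 0;0 0 0 0 0 0;0 0 0 0 0 0;0 0 0 0 0 0;0 0 0 0 0 0' >/dev/null; python3 go.py 515.7 209.6 14.8 170.15
cat > tee.py <<'E'
# teeth of the near batten in the wrist view (tooth tops z=44): gap centres, in the tool's y from the held handle
import cv2
from rig import ctrl
from h import *
c=ctrl.capture("wrist");s=ctrl.sense();H,S,V=cv2.split(cv2.cvtColor(c["image"],cv2.COLOR_RGB2HSV))
k=(V<40);k[330:]=0
for p,a in blobs(k,150):
    q=(p.min(0)+p.max(0))/2;print("dark",a,p.min(0),p.max(0),"xy@z44",ray(c,q,44)[0,:2].round(1))
E
python3 tee.py
```

```text
t 20.65 pos [515.6 208.8  88.2] F [ 0.5  0.2 -2.1] w 0.313 gf 59.4
turn [-0.          0.         -0.01833333] shift after [ 0.   0.8 73.4] shift now [ 0.   0.8 73.4] j6 -1.22
dark 2551 [409. 139.] [492. 171.] xy@z44 [472.9 282.9]
dark 448 [221. 140.] [236. 171.] xy@z44 [453.  168.4]
dark 2223 [542. 140.] [620. 170.] xy@z44 [484.7 350.1]
dark 169 [278. 303.] [286. 329.] xy@z44 [549.8 176.8]
dark 165 [362. 303.] [371. 329.] xy@z44 [558.5 226.3]
dark 345 [246. 304.] [267. 329.] xy@z44 [547.5 161.8]
dark 343 [381. 304.] [402. 329.] xy@z44 [561.4 240.9]
```

```bash
python3 -m inch '0 0 8 0 0 0;0 0 14 0 0 0;0 0 14 0 0 0;0 0 12 0 0 0;0 0 8 0 0 0;0 0 6 0 0 0;0 0 4 0 0 0;0 0 3 0 0 0;0 0 2 0 0 0;0 0 0 0 0 0' >/dev/null; python3 go.py 515.7 209.6 14.8 170.15
python3 -m inch '0 0 0.5 0 0 0;0 0 0.5 0 0 0;0 0 0.5 0 0 0;0 0 0.5 0 0 0;0 0 0.5 0 0 0;0 0 0 0 0 0;0 0 0 0 0 0;0 0 0 0 0 0;0 0 0 0 0 0;0 0 0 0 0 0' >/dev/null; python3 go.py 515.7 209.6 14.8 170.15
```

```text
t 21.53 pos [515.5 209.5  17. ] F [-0.3  0.3 -2.9] w 0.313 gf 59.4
turn [ 0.    0.   -0.01] shift after [-0.2  0.2  2.2] shift now [-0.2  0.2  2.2] j6 -1.22
t 22.37 pos [515.6 209.5  14.9] F [-2.5 -0.7  5. ] w 0.314 gf 60.2
turn [ 0.00166667  0.00333333 -0.01      ] shift after [-0.1  0.1  0.1] shift now [-0.1  0.1  0.1] j6 -1.22
```

```bash
python3 -m inch '0 0 0 0 0 0;0 0 0 0 0 0;0 0 0 0 0 0;0 0 0 0 0 0;0 0 0 0 0 0;0 0 -3 0 0 0;0 0 -8 0 0 0;0 0 -14 0 0 0;0 0 -20 0 0 0;0 0 -20 0 0 0' 0.55 >/dev/null; python3 -m inch '0 0 -18 0 0 0;0 0 -8 0 0 0;0 0 0 0 0 -1;0 0 0 0 0 -1;0 0 0 0 0 0;0 0 0 0 0 0;0 0 0 0 0 0;0 0 0 0 0 0;0 0 0 0 0 0;0 0 0 0 0 0' >/dev/null; python3 go.py 493.5 -268.5 105 182.2
```

```text
t 24.03 pos [515.5 209.5 105.5] F [ 0.3 -0.9  0.1] w 0.55 gf 0.0
turn [-0.         -0.00166667 -0.02666667] shift after [  40.3 -476.8    0.5] shift now [  39.  -476.9    0.5] j6 -1.43
```

```bash
python3 -m inch '1 -18 0 0 0 0;3 -36 0 0 0 0;3 -36 0 0 0 0;3 -36 0 0 0 0;3 -36 0 0 0 0;3 -36 0 0 0 0;3 -36 0 0 0 0;3 -36 0 0 0 0;3 -36 0 0 0 0;3 -36 0 0 0 0' 0.62 >/dev/null; python3 -m inch '3 -36 0 0 0 0;3 -36 0 0 0 0;3 -32 0 0 0 0;2 -20 3 0 0 0;1 -11 6 0 0 0;0 0 6 0 0 0;0 0 0 0 0 0;0 0 0 0 0 0;0 0 0 0 0 0;0 0 0 0 0 0' >/dev/null
python3 wr.py; python3 go.py 493.5 -268.5 -13.5 182.2
```

```text
px [324. 181.] len 148.8 w 28.7 yaw 2.33 grip [ 495.  -268.4] rowmax 309.0
px [186. 215.] len 149.2 w 34.3 yaw 3.76 grip [ 515.8 -352.7] rowmax 332.0
t 25.75 pos [ 493.3 -267.9   91. ] F [-0.  -0.4 -0.2] w 0.622 gf 0.0
turn [-0.00333333  0.00333333 -0.00666667] shift after [ -0.2  -0.6 104.5] shift now [-1.000e-01 -5.000e-01  1.045e+02] j6 -2.31
```

```bash
python3 -m inch '1 -0.6 10 0 0 0;0 0 20 0 0 0;0 0 20 0 0 0;0 0 18 0 0 0;0 0 14 0 0 0;0 0 10 0 0 0;0 0 7 0 0 0;0 0 4 0 0 0;0 0 1 0 0 0;0 0 0.5 0 0 0' >/dev/null; python3 go.py 492.5 -268.5 -13.5 182.2
python3 -m inch '0 0 0 0 0 0;0 0 0 0 0 0;0 0 0 0 0 0;0 0 0 0 0 0;0 0 0 0 0 0;0 0 0 0 0 0;0 0 0 0 0 0;0 0 0 0 0 0;0 0 0 0 0 0;0 0 0 0 0 0' 0 60 >/dev/null;python3 go.py 493 -268.5 -13.5 182.2
```

```text
t 26.58 pos [ 492.2 -269.5  -13.6] F [0.2 0.6 0.5] w 0.622 gf 0.0
turn [-0.005       0.005      -0.01833333] shift after [-0.4  1.  -0.1] shift now [-0.4  1.  -0.1] j6 -2.32
t 27.42 pos [ 492.3 -269.6  -13.1] F [-1.5  0.   5.8] w 0.312 gf 59.7
turn [-0.01        0.01       -0.01666667] shift after [-0.7  1.1  0.4] shift now [-0.7  1.1  0.4] j6 -2.32
```

Lift and carry to place 3 (527.5, 278.5).

```bash
python3 -m inch '0 0 -4 0 0 0;0 0 -8 0 0 0;0 0 -14 0 0 0;0 0 -18 0 0 0;0 0 -18 0 0 0;0 0 -18 0 0 0;0 0 -14 0 0 0;0 0 -8 0 0 0;0 0 0 0 0 1;0 0 0 0 0 1' >/dev/null;python3 -m inch '0 0 0 0 0 0;0 0 0 0 0 0;0 0 0 0 0 0;0 0 0 0 0 0;0 0 0 0 0 0;0 0 0 0 0 0;0 0 0 0 0 0;0 0 0 0 0 0;0 0 0 0 0 0;0 0 0 0 0 0' >/dev/null; python3 go.py 527.5 278.5 88 170.15
```

```text
t 29.08 pos [ 491.9 -269.3   88.1] F [-0.2  0.3 -1.8] w 0.312 gf 59.1
turn [ 0.         -0.         -0.00833333] shift after [5.870e+01 5.458e+02 1.000e-01] shift now [5.910e+01 5.458e+02 1.000e-01] j6 -2.11
```

```bash
python3 -m inch '2 18 0 0 0 0;4 36 0 0 0 0;4 36 0 0 0 0;4 36 0 0 0 0;4 36 0 0 0 0;4 36 0 0 0 0;4 36 0 0 0 0;4 36 0 0 0 0;4 36 0 0 0 0;4 36 0 0 0 0' >/dev/null;python3 -m inch '4 36 0 0 0 0;4 36 0 0 0 0;4 36 0 0 0 0;4 36 0 0 0 0;3 32 0 0 0 0;2 20 0 0 0 0;0 8 0 0 0 0;0 0 0 0 0 0;0 0 0 0 0 0;0 0 0 0 0 0' >/dev/null; python3 go.py 527.5 278.5 88 170.15;python3 tee.py
```

```text
t 30.75 pos [527.9 277.4  88.1] F [-0.2 -1.  -0.8] w 0.31 gf 59.3
turn [-0.00333333 -0.00166667 -0.02      ] shift after [0.6 1.  0.1] shift now [0.6 1.  0.1] j6 -1.11
dark 2554 [410. 139.] [493. 170.] xy@z44 [485.  351.9]
dark 394 [ 88. 140.] [105. 171.] xy@z44 [453.3 168.9]
dark 451 [221. 140.] [237. 171.] xy@z44 [465.3 237.2]
dark 167 [362. 302.] [371. 329.] xy@z44 [570.3 294.9]
dark 171 [278. 303.] [286. 329.] xy@z44 [562.  245.4]
dark 346 [246. 304.] [267. 329.] xy@z44 [559.7 230.4]
dark 346 [381. 304.] [402. 329.] xy@z44 [573.6 309.4]
```

Same relation to the neighbouring notch as last time (edges at 410–493), so it is aligned. Lowering.

```bash
python3 -m inch '0 0 8 0 0 0;0 0 14 0 0 0;0 0 14 0 0 0;0 0 12 0 0 0;0 0 8 0 0 0;0 0 6 0 0 0;0 0 4 0 0 0;0 0 3 0 0 0;0 0 2 0 0 0;0 0 0 0 0 0' >/dev/null; python3 go.py 527.5 278.5 14.8 170.15
python3 -m inch '0 0 0.5 0 0 0;0 0 0.5 0 0 0;0 0 0.5 0 0 0;0 0 0.5 0 0 0;0 0 0.5 0 0 0;0 0 0 0 0 0;0 0 0 0 0 0;0 0 0 0 0 0;0 0 0 0 0 0;0 0 0 0 0 0' >/dev/null; python3 go.py 527.5 278.5 14.8 170.15
```

```text
t 31.63 pos [527.8 278.7  17. ] F [ 0.1  0.2 -2.2] w 0.312 gf 59.3
turn [-0.          0.         -0.00833333] shift after [ 0.3 -0.2  2.2] shift now [ 0.3 -0.2  2.2] j6 -1.11
t 32.47 pos [527.9 278.7  14.9] F [-2.3 -0.3  4.3] w 0.311 gf 60.0
turn [ 0.00166667  0.00333333 -0.01      ] shift after [ 0.3 -0.3  0.1] shift now [ 0.3 -0.3  0.1] j6 -1.11
```

```bash
python3 -m inch '0 0 0 0 0 0;0 0 0 0 0 0;0 0 0 0 0 0;0 0 0 0 0 0;0 0 0 0 0 0;0 0 -3 0 0 0;0 0 -8 0 0 0;0 0 -14 0 0 0;0 0 -20 0 0 0;0 0 -20 0 0 0' 0.55 >/dev/null; python3 -m inch '0 0 -18 0 0 0;0 0 -8 0 0 0;0 0 0 0 0 -0.78;0 0 0 0 0 -0.78;0 0 0 0 0 -0.78;0 0 0 0 0 0;0 0 0 0 0 0;0 0 0 0 0 0;0 0 0 0 0 0;0 0 0 0 0 0' >/dev/null; python3 go.py 511 -352 105 184.1
```

```text
t 34.13 pos [527.8 278.7 105.5] F [-0.2 -0.5 -1.2] w 0.55 gf 0.0
turn [-0.    -0.    -0.005] shift after [ 6.180e+01 -6.279e+02  5.000e-01] shift now [ 6.150e+01 -6.279e+02  6.000e-01] j6 -1.35
```

```bash
python3 -m inch '2 -18 0 0 0 0;4 -38 0 0 0 0;4 -38 0 0 0 0;4 -38 0 0 0 0;4 -38 0 0 0 0;4 -38 0 0 0 0;4 -38 0 0 0 0;4 -38 0 0 0 0;4 -38 0 0 0 0;4 -38 0 0 0 0' 0.62 >/dev/null; python3 -m inch '4 -38 0 0 0 0;4 -38 0 0 0 0;4 -38 0 0 0 0;4 -38 0 0 0 0;4 -38 0 0 0 0;3 -38 0 0 0 0;2 -28 3 0 0 0;1 -12 6 0 0 0;0 0 6 0 0 0;0 0 0 0 0 0' >/dev/null;python3 -m inch '0 0 0 0 0 0;0 0 0 0 0 0;0 0 0 0 0 0;0 0 0 0 0 0;0 0 0 0 0 0;0 0 0 0 0 0;0 0 0 0 0 0;0 0 0 0 0 0;0 0 0 0 0 0;0 0 0 0 0 0' >/dev/null
python3 wr.py; python3 go.py 511 -352 -13.5 184.1
```

```text
px [329. 188.] len 148.4 w 30.0 yaw 2.37 grip [ 514.4 -351. ] rowmax 314.0
t 36.68 pos [ 509.2 -352.3   90.6] F [ 0.5 -0.6 -0.3] w 0.622 gf 0.0
turn [-0.    -0.     0.005] shift after [ -1.8   0.2 104.1] shift now [ -1.8   0.2 104.1] j6 -2.44
```

```bash
python3 -m inch '-2 0.5 10 0 0 0.15;0 0 20 0 0 0;0 0 20 0 0 0;0 0 18 0 0 0;0 0 14 0 0 0;0 0 10 0 0 0;0 0 7 0 0 0;0 0 4 0 0 0;0 0 1 0 0 0;0 0 0 0 0 0' >/dev/null; python3 go.py 511 -351.5 -13.5 183.2
python3 -m inch '0 0 0 0 0 0;0 0 0 0 0 0;0 0 0 0 0 0;0 0 0 0 0 0;0 0 0 0 0 0;0 0 0 0 0 0;0 0 0 0 0 0;0 0 0 0 0 0;0 0 0 0 0 0;0 0 0 0 0 0' 0 60 >/dev/null;python3 go.py 511 -351.5 -13.5 183.2
```

```text
t 37.52 pos [ 511.4 -351.8  -13.1] F [-0.1 -1.1 -0.7] w 0.618 gf 0.0
turn [-0.00333333  0.00333333  0.005     ] shift after [0.3 0.3 0.4] shift now [0.3 0.3 0.4] j6 -2.42
t 38.35 pos [ 511.5 -351.9  -12.7] F [-0.7  1.7  6.5] w 0.314 gf 61.1
turn [-0.00833333  0.00833333  0.005     ] shift after [0.5 0.5 0.8] shift now [0.5 0.5 0.8] j6 -2.42
```

```bash
python3 -m inch '0 0 -4 0 0 0;0 0 -8 0 0 0;0 0 -14 0 0 0;0 0 -18 0 0 0;0 0 -18 0 0 0;0 0 -18 0 0 0;0 0 -14 0 0 0;0 0 -8 0 0 0;0 0 0 0 0 1.09;0 0 0 0 0 1.09' >/dev/null;python3 -m inch '0 0 0 0 0 0;0 0 0 0 0 0;0 0 0 0 0 0;0 0 0 0 0 0;0 0 0 0 0 0;0 0 0 0 0 0;0 0 0 0 0 0;0 0 0 0 0 0;0 0 0 0 0 0;0 0 0 0 0 0' >/dev/null; python3 go.py 539.7 347.8 88 170.15
python3 - <<'E'
from rig import ctrl
import cv2
b=ctrl.capture("top")["image"];cv2.imwrite("pics/t2.png",b[:,:,::-1])
E
```

```text
t 40.02 pos [ 511.2 -351.6   88.6] F [-0.6  0.5 -1.5] w 0.313 gf 60.2
turn [-0.         -0.          0.00166667] shift after [9.15e+01 6.94e+02 6.00e-01] shift now [9.14e+01 6.94e+02 6.00e-01] j6 -2.19
```

View pics/t2.png

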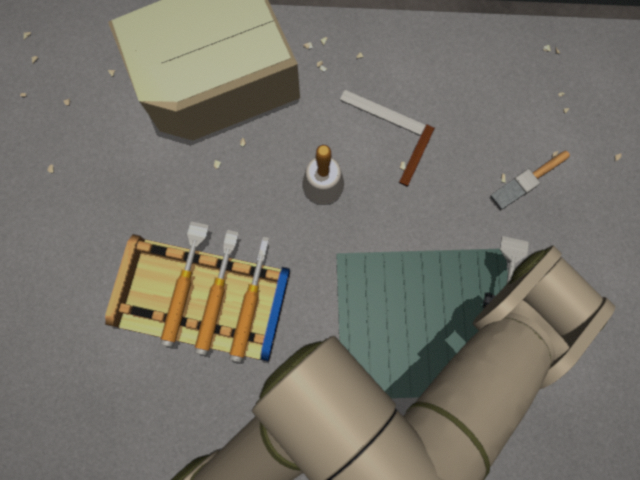

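The top view shows three chisels in their places at columns 250, 217 and 183, with widths growing away from the blue board. The mallet is unmoved at (323,175).

```bash
python3 -m inch '2 18 0 0 0 0;5 36 0 0 0 0;5 36 0 0 0 0;5 36 0 0 0 0;5 36 0 0 0 0;5 36 0 0 0 0;5 36 0 0 0 0;5 36 0 0 0 0;5 36 0 0 0 0;5 36 0 0 0 0' >/dev/null;python3 -m inch '5 36 0 0 0 0;5 36 0 0 0 0;5 36 0 0 0 0;5 36 0 0 0 0;5 36 0 0 0 0;5 36 0 0 0 0;5 36 0 0 0 0;5 36 0 0 0 0;3 34 0 0 0 0;1 16 0 0 0 0' >/dev/null;python3 -m inch '0 0 0 0 0 0;0 0 0 0 0 0;0 0 0 0 0 0;0 0 0 0 0 0;0 0 0 0 0 0;0 0 0 0 0 0;0 0 0 0 0 0;0 0 0 0 0 0;0 0 0 0 0 0;0 0 0 0 0 0' >/dev/null; python3 go.py 539.7 347.8 88 170.15;python3 tee.py
```

```text
t 42.57 pos [537.8 333.8  88.6] F [ 0.5  0.4 -1.8] w 0.313 gf 60.2
turn [ 0.  0. -0.] shift after [ 0.5 14.1  0.6] shift now [ 0.5 14.1  0.6] j6 -1.03
dark 400 [113. 139.] [129. 170.] xy@z44 [465.2 237.7]
dark 158 [177. 139.] [184. 169.] xy@z44 [470.3 268.5]
dark 457 [245. 139.] [261. 170.] xy@z44 [477.  305.9]
dark 509 [372. 139.] [389. 170.] xy@z44 [488.4 371.8]
dark 357 [246. 304.] [267. 329.] xy@z44 [570.  286.7]
dark 347 [381. 304.] [403. 329.] xy@z44 [583.8 366.3]
```

```bash
python3 -m inch '0 7 0 0 0 0;0 7 0 0 0 0;0 0 0 0 0 0;0 0 0 0 0 0;0 0 0 0 0 0;0 0 8 0 0 0;0 0 8 0 0 0;0 0 4 0 0 0;0 0 0 0 0 0;0 0 0 0 0 0' >/dev/null; python3 go.py 539.7 347.8 14.8 170.15
python3 - <<'E'
from rig import ctrl
import cv2
b=ctrl.capture("wrist")["image"];cv2.imwrite("pics/p4.png",b[:,:,::-1])
E
```

```text
t 43.45 pos [540.  347.5  68.1] F [ 0.6  1.4 -2.4] w 0.313 gf 60.2
turn [-0.005      -0.00666667 -0.        ] shift after [ 0.4  0.2 53.3] shift now [ 0.3  0.2 53.3] j6 -1.01
```

View pics/p4.png

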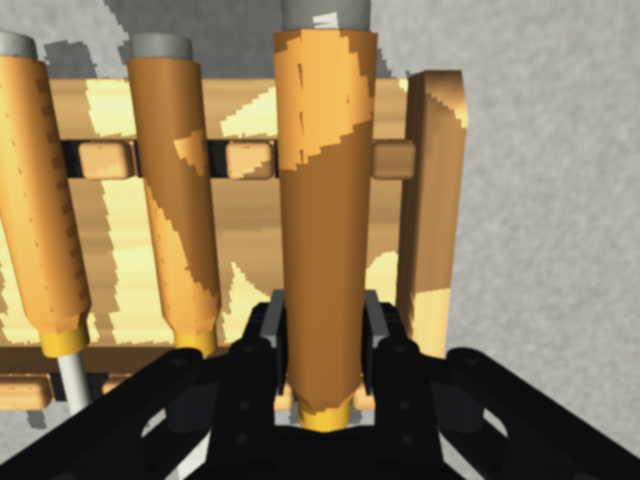

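The handle (column 325) is centred between the teeth (250 and 395). Lowering.

```bash
python3 -m inch '0 0 6 0 0 0;0 0 10 0 0 0;0 0 10 0 0 0;0 0 8 0 0 0;0 0 6 0 0 0;0 0 5 0 0 0;0 0 3 0 0 0;0 0 2 0 0 0;0 0 0 0 0 0;0 0 0 0 0 0' >/dev/null; python3 go.py 539.7 347.8 15.4 170.15
python3 -m inch '0 0 0.5 0 0 0;0 0 0.5 0 0 0;0 0 0.5 0 0 0;0 0 0.5 0 0 0;0 0 0.5 0 0 0;0 0 0 0 0 0;0 0 0 0 0 0;0 0 0 0 0 0;0 0 0 0 0 0;0 0 0 0 0 0' >/dev/null; python3 go.py 539.7 347.8 15.4 170.15
```

```text
t 44.33 pos [540.7 347.9  19.4] F [-1.8 -0.7  2.8] w 0.311 gf 60.9
turn [0.00666667 0.01333333 0.        ] shift after [ 1.  -0.2  4. ] shift now [ 1.  -0.2  4. ] j6 -1.01
t 45.17 pos [540.7 348.   16.9] F [-1.7  0.9  5.7] w 0.311 gf 61.1
turn [0.01       0.015      0.00166667] shift after [ 1.  -0.4  1.5] shift now [ 1.  -0.4  1.5] j6 -1.01
```

```bash
python3 -m inch '0 0 0.5 0 0 0;0 0 0.5 0 0 0;0 0 0.5 0 0 0;0 0 0 0 0 0;0 0 0 0 0 0;0 0 0 0 0 0;0 0 0 0 0 0;0 0 0 0 0 0;0 0 0 0 0 0;0 0 0 0 0 0' >/dev/null; python3 go.py 539.7 347.8 15.4 170.15
```

```text
t 46.0 pos [540.7 348.   15.3] F [-0.5 -0.6  5.2] w 0.311 gf 61.1
turn [0.00833333 0.015      0.00166667] shift after [ 1.  -0.3 -0.1] shift now [ 1.  -0.3 -0.1] j6 -1.01
```

```bash
python3 -m inch '0 0 0.5 0 0 0;0 0 0 0 0 0;0 0 0 0 0 0;0 0 0 0 0 0;0 0 0 0 0 0;0 0 0 0 0 0;0 0 0 0 0 0;0 0 -3 0 0 0;0 0 -8 0 0 0;0 0 -14 0 0 0' 0.55 >/dev/null; python3 -m inch '0 0 -20 0 0 0;0 0 -30 0 0 0;0 0 -30 0 0 0;0 0 -30 0 0 0;15 0 -10 0 0 0;30 0 0 0 0 0;30 0 0 0 0 0;30 0 0 0 0 0;30 0 0 0 0 0;30 0 0 0 0 0' >/dev/null; python3 -m inch '20 0 0 0 0 0;0 0 0 0 0 0;0 0 0 0 0 0;0 0 0 0 0 0;0 0 0 0 0 0;0 0 0 0 0 0;0 0 0 0 0 0;0 0 0 0 0 0;0 0 0 0 0 0;0 0 0 0 0 0'
python3 - <<'E'
from rig import ctrl
import cv2,numpy as np
from h import *
c=ctrl.capture("top");im=c["image"];s=ctrl.capture("scene")["image"]
a=cv2.resize(im[150:370,90:330],(436,400),interpolation=cv2.INTER_CUBIC);b=cv2.resize(s[180:380,330:530],(364,364),interpolation=cv2.INTER_CUBIC)
o=np.zeros((400,800,3),np.uint8);o[:,:436]=a;o[:364,436:]=b;cv2.imwrite("pics/end.png",o[:,:,::-1])
H,S,V=cv2.split(cv2.cvtColor(im,cv2.COLOR_RGB2HSV))
# ferrule/handle: redder orange than the rack wood
m=(H>8)&(H<18)&(S>200)&(V>60);m[:,:100]=0;m[:,300:]=0;m[:230]=0
p0=np.array([521.7,244.2]);u=np.array([.985,-.171]);v=np.array([.171,.985])
for p,a in blobs(m,150):
    W=ray(c,p,46)[:,:2]-p0;print(a,"x",(W@u).min().round(1),(W@u).max().round(1),"y mean",(W@v).mean().round(1),"slope",np.polyfit(W@u,W@v,1)[0].round(3))
E
```

```text
time_s: 48.5
eef_pos: [358.0, 379.3, 159.0]
ee_rot: [-0.0, 0.086, 0.996, -0.0]
force: [0.4, 0.5, -0.9]
grip_width: 0.549
grip_force: 0.0
```

View pics/end.png

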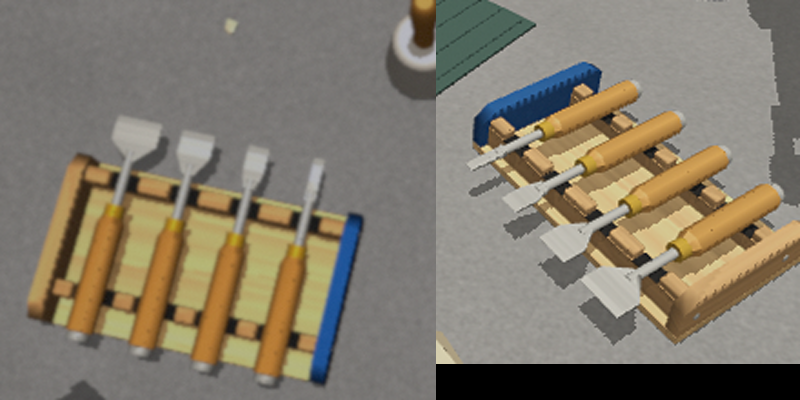

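All four lie in both notches, in order from the blue board, with about 16 mm from each ferrule to the far batten (18 nominal). The mallet stands untouched and the arm is clear.

```bash
python3 -c "
from rig import ctrl
print(ctrl.finish_job())"
```

```text
the job is handed in; nothing more can be done
None
```

The job is handed in at about 48.5 s: the final pictures show all four chisels in the rack, narrowest to widest from the blue end, each down in both notches with its handle on the robot's side, and the mallet untouched (the hand-in returned no verdict).

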